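# Sweep the rejected substrates into the bay and slide its gate shut

### The job

Sweep the three green ceramic substrates over the table top with the fingertips, without picking them up, until all three lie wholly inside the grey reject bay; then push the sliding stage along its brass track as far as it goes, so that its gate closes the mouth of the bay behind them. Leave the pressure port, the reference cylinder and everything else on the table standing where they are.

Things in the scene. Friction and masses are not known exactly. Their poses are not given: they have to be found in the camera images.
- bay: reject bay, fixed: a low grey pen of three walls (5 mm thick, 25 mm high) on the bare table. Origin: middle of its mouth, on the table; +x points in through the mouth (roughly away from the robot), +y to the robot's left, z up. Inside: x 0 to 75 mm, y -90 to +90 mm. Right of it (y -102 to -358, x 5 to 39 mm) lies the fixed brass slide track, 12 mm high
- gate (a joint): travel (m) of the sliding stage along the brass track, towards the bay's +y: 0 to 0.02 at the start, mouth open; 0.20 at its end stop, mouth closed. Stiff (1.5 N friction, no spring); stays where it is left
- stage_end (a point): centre of the flat end face of the aluminium sliding stage that looks along the bay's -y, 24 mm above the table: the face to push on; moves with the stage. The block is 46 mm along the bay's x, 40 mm along y, from 13 to 35 mm above the table; on its middle a post with a black top, 18 mm in diameter, up to 62 mm
- gate_tip (a point): free end of the stage's gate blade, at its top edge, 26 mm above the table. The blade is an upright aluminium plate 188 mm long that runs from here along the bay's -y to the stage, 4 mm thick, its middle 4 mm in front of the bay's mouth line, from 2 to 26 mm above the table
- substrate0: loose green ceramic sensor substrate, a flat square plate 26 x 26 x 5 mm, 14 g, lying on the table in any yaw, in one row in front of the bay's mouth with the pressure port and the reference cylinder; origin at the centre of its underside, z up. The three are alike
- substrate1: loose green ceramic sensor substrate, a flat square plate 26 x 26 x 5 mm, 14 g, lying on the table in any yaw, in one row in front of the bay's mouth with the pressure port and the reference cylinder; origin at the centre of its underside, z up. The three are alike
- substrate2: loose green ceramic sensor substrate, a flat square plate 26 x 26 x 5 mm, 14 g, lying on the table in any yaw, in one row in front of the bay's mouth with the pressure port and the reference cylinder; origin at the centre of its underside, z up. The three are alike
- pressure_port: machined steel pressure port, a 27 mm round flange 12 mm high with a threaded stem, 36 mm tall; origin at the centre of its underside. Bystander, loose: leave it where it stands
- ref_cylinder: polished aluminium reference cylinder, standing, 25 mm in diameter, 40 mm tall; origin at the centre of its underside. Bystander, loose: leave it where it stands
- pin_holder: black plastic gauge pin holder 50 x 90 x 24 mm with upright steel pins, 46 mm tall in all; origin at the centre of its underside. Bystander, loose: leave it where it stands
- ring_gauge: steel ring gauge, 52 mm outside diameter, 28 mm bore, 14 mm high; origin at the centre of its underside. Bystander, loose: leave it where it stands
- solvent_bottle: clear plastic bottle, 52 mm in diameter, 120 mm tall; origin at the centre of its underside. Bystander, loose: leave it where it stands
- loupe: black loupe, 44 mm in diameter, 32 mm tall; origin at the centre of its underside. Bystander, loose: leave it where it stands
Mind the look-alikes: they are no part of the job. Leave any orange look-alike of the substrate2 alone.

How it is judged:
By the outcome, as a careful person would: the job done as asked, in the order asked, and still so for the second after the job is handed in, with the robot touching nothing.
It also fails if it takes over 72 s, if anything falls off the work surface, if the arm or the gripper's body presses on something with over 40 N, if the wrist force passes 120 N, or if a joint passes its speed limit or range.

### The arm

A 6-joint arm with a two-finger parallel gripper is mounted at the origin on the work surface. World frame = base frame: x ahead of the robot, y to its left, z up, the work surface at z = 0. Lengths are in mm, angles in rad, forces in N, time in s.
With the tool pointing down it reaches from about 275 to 850 mm from the base axis. Payload 5.2 kg.
Tool frame: the origin (TCP) lies midway between the tips of the shut fingers; the grasp point (between the pads) lies 19 mm behind it; z points along the fingers, y is the line along which they close (so a half turn about z gives the same grasp; the last joint's range is limited). The gripper opens to 85 mm and grips with 20 to 120 N. Pads are 22 mm wide; open, the fingers measure 114 mm over their backs; the gripper's body (76 mm by 85 mm) begins 54 mm behind the grasp point. The pads swing forward as they close: fully open they stand 13 mm farther back than shut.
Start: joints at [-1.383, 0.259, 1.535, -0, 1.348, -0.203], TCP at [209.531, -508.529, 231.31] pointing down, gripper open.
Joint ranges: [-3.14, 3.14], [-0.91, 2.08], [0.19, 2.58], [-1.22, 4.36], [0.22, 2.71], [-3.12, 3.12]. Speed limits (rad/s): [2.57, 2.57, 3.14, 3.14, 3.14, 3.14].

### API

Orientations are given as a unit quaternion [w, x, y, z].
In Python, from station import ctrl gives the robot as it stands. The module is installed in compiled form; this text tells all that it offers.
- The arm moves only by the tool jog_arm, never from a script. Its argument "commands" is a list of rows, each a list of 7 numbers: the closure, from 0 (fully open) to 1 (shut), then the shift along the tool's x, y, z in m, then the turn, a rotation vector about the tool's x, y, z in rad. In form: [[jaw, tx, ty, tz, ax, ay, az], ...]. A call has 1 to 8 rows; each row shifts and turns the commanded pose from where the row before left it, along the tool's axes as they then stand; what a row does not reach is not made up. A row lasts 1/12 s, in which the tool goes at most 41.7 mm and 7.16 degrees, less where a joint would pass 70% of its speed; a pose out of reach is approached as far as the arm can. A call with a gripper value outside its range is refused whole. The fingers move at their own pace and stop on an object; "newtons" is the grip in N (left out, the last holds). Time passes only in rows, so rows that do not move let the fingers close. It gives the time, the measured TCP pose, the force, the opening and the grip force at its end, in the units of the state.
- ctrl.get_obs(): the state, without advancing time (a new reading comes with each control period).
- ctrl.grab_frame(name): name is "side" or "top" or "wrist"; returns a dict with "frame" (384x512x3 uint8, blue, green, red), "fx", "fy", "cx", "cy" (pixels), "T" (4x4, takes a point from camera to world coordinates). Camera axes: x right, y up, looking along -z (the intrinsics and any distortion apply to the point x, -y, -z); pixel columns grow to the right and rows downward; lengths in mm; the calibration is good to about 2 mm. A picture is of the moment at which its call begins. There is no depth.
- ctrl.finish_job(): hands the job in; it is judged then, once.
The state is a dict: "clock": time; "joint_positions": joint angles; "qvel": joint speeds; "joint_torque": joint torques, N m; "eef_pos": TCP position; "tcp_rot": TCP orientation; "ft_force": force on the tool from outside, world axes, zero at the start; "ft_torque": the same for the moment, N m; "gripper_width": opening from 0.0 (shut) to 1.0 (fully open); "gripper_force": force on a finger pad.
Only numpy, scipy, OpenCV 4.12 (cv2) and the standard library are available. Lean on these libraries where they do the work, as an engineer would, in place of code of your own. Each camera call takes 0.05 s, during which the arm holds its last target. There are 200 camera calls.

## Working session

There is one attempt and no reset: what is moved stays moved. The work goes in short steps, Python scripts to look and compute and a tool call to move; the robot and the scene stay as the last step left them, time stands still between calls to the robot, and variables do not carry over. Pictures are saved under pics/ and viewed, at most 12 in all, crops included, and the job is handed in when it is done.

Besides the shell and the picture viewer there is one more tool, called after "Request:" in YAML: its name, and indented under it one key for each argument. jog_arm: Moves the arm, as the interface text tells. Its arguments: {"type":"object","properties":{"commands":{"type":"array"},"newtons":{"type":"number"}},"required":["commands"]}

```bash
mkdir -p pics; cat > h.py <<'E'
import numpy as np, cv2
from station import ctrl
def grab(n):
    f=ctrl.grab_frame(n); f['T']=np.array(f['T']); f['frame']=np.array(f['frame']); return f
def ray(f,u,v):
    d=np.array([(u-f['cx'])/f['fx'],-(v-f['cy'])/f['fy'],-1.]); return f['T'][:3,3],f['T'][:3,:3]@d
def onz(f,u,v,z):
    o,d=ray(f,u,v); return o+d*(z-o[2])/d[2]
def proj(f,p):
    q=f['T'][:3,:3].T@(np.array(p)-f['T'][:3,3]); return f['cx']+f['fx']*q[0]/-q[2], f['cy']-f['fy']*q[1]/-q[2]
E
python3 - <<'E'
from h import *
for n in('top','side'):
    f=grab(n); cv2.imwrite(f'pics/{n}0.png',cv2.resize(f['frame'],(800,600),interpolation=cv2.INTER_CUBIC)); np.savez(n+'0.npz',**f)
    print(n,[k for k in f],f['fx'],f['fy'],f['cx'],f['cy'],f['T'].round(3).tolist())
print(ctrl.get_obs())
E
```

```text
top ['frame', 'fx', 'fy', 'cx', 'cy', 'T'] 494.5444552558772 494.5444552558772 251.1833614155839 188.6150654345577 [[0.015, 0.988, -0.153, 328.468], [-1.0, 0.015, 0.001, 22.109], [0.003, 0.153, 0.988, 1259.887], [0.0, 0.0, 0.0, 1.0]]
side ['frame', 'fx', 'fy', 'cx', 'cy', 'T'] 480.19519172828916 480.19519172828916 255.20508907551906 184.4395137796139 [[-0.999, 0.016, -0.037, 468.35], [-0.04, -0.504, 0.863, 1061.951], [-0.005, 0.864, 0.504, 675.643], [0.0, 0.0, 0.0, 1.0]]
{'clock': 0.1, 'joint_positions': array([-1.38280300e+00,  2.59283313e-01,  1.53596761e+00,  2.15929441e-05,
        1.34801460e+00, -2.02796285e-01]), 'qvel': array([ 0.00045811, -0.00220083, -0.0014084 ,  0.0011599 ,  0.00110049,
       -0.0015003 ]), 'joint_torque': array([ 3.29227296e-03, -4.46968460e+01, -2.91245806e+01, -2.15265554e-04,
        6.16101359e-03,  3.16793580e-05]), 'eef_pos': array([ 209.44550351, -508.04705708,  230.55315478]), 'tcp_rot': array([-8.36330636e-04,  9.80971215e-01,  1.94151425e-01,  1.67181423e-05]), 'ft_force': array([ 0.66004493, -0.51324789, -0.04682398]), 'ft_torque': array([ 0.02121306, -0.0099847 ,  0.0095582 ]), 'gripper_force': 0.0, 'gripper_width': 0.9992941469955553}
```

View pics/top0.png

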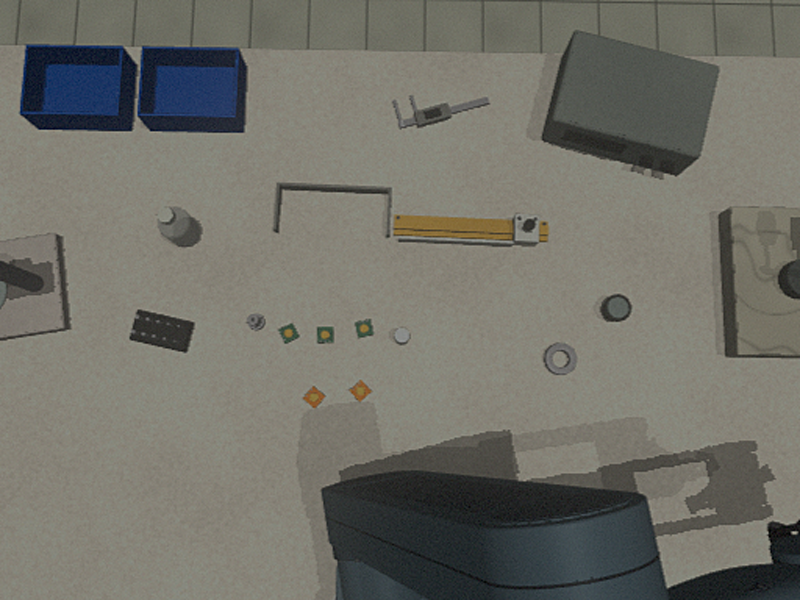

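View pics/side0.png

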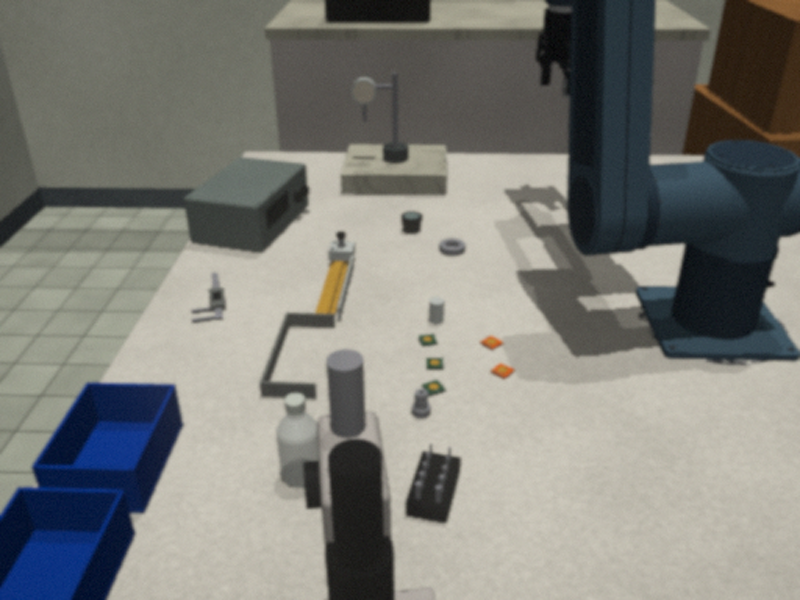

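The top view (at 800x600) shows the bay mouth from (277,232) to (389,237) and the stage block at (526,228). The green substrates are at (289,333), (325,335) and (364,328), with the port at (256,321) and the cylinder at (402,336). The orange squares at (314,397) and (360,391) are the look-alikes. The green ones in the row between port and cylinder match the description.

```bash
python3 - <<'E'
from h import *
f=dict(np.load('top0.npz')); im=f['frame']
hsv=cv2.cvtColor(im,cv2.COLOR_BGR2HSV)
def blobs(m,z,nm,amin=25):
    n,l,s,c=cv2.connectedComponentsWithStats(m.astype(np.uint8))
    for i in range(1,n):
        if s[i,4]<amin: continue
        pts=np.argwhere(l==i)[:,::-1].astype(np.float32)
        w=np.array([onz(f,u,v,z)[:2] for u,v in pts],np.float32)
        r=cv2.minAreaRect(w); print(nm,(c[i]*1.5625).round(),s[i,4],np.round(r[0]),np.round(r[1]),round(r[2],1))
H,S,V=cv2.split(hsv)
roi=np.zeros_like(H,bool); roi[190:235,150:280]=1
g=(H>35)&(H<95)&(S>60)&roi
g=cv2.morphologyEx(g.astype(np.uint8),cv2.MORPH_CLOSE,np.ones((5,5)))
blobs(g,5,'green')
roi2=np.zeros_like(H,bool); roi2[130:160,240:360]=1
blobs((H>12)&(H<32)&(S>120)&roi2,12,'brass')
s=.64
for nm,u,v,z in [('bayL-in mouth top',280,231,25),('bayL-out mouth',274,232,25),('bayR mouth in',387,237,25),('bayR out',391,237,25),('bay back L outer',277,184,25),('bay back R outer',391,188,25),('block c',526,228,35),('block left',514,229,35),('block right',537,229,35),('blade left',397,239,26),('blade right',512,245,26),('port',256,321,12),('cyl top',402,335,40),('or',314,397,5),('or',360,391,5)]:
    print(nm,onz(f,u*s,v*s,z).round(1)[:2])
c=im[85:260,130:370]
cv2.imwrite('pics/crop0.png',cv2.resize(c,None,fx=3.3,fy=3.3,interpolation=cv2.INTER_CUBIC))
E
```

```text
green [364. 329.] 52 [467.  68.] [22. 23.] 15.2
green [288. 333.] 81 [458. 191.] [23. 22.] 27.8
green [325. 333.] 55 [457. 132.] [23. 23.] 1.5
brass [453. 227.] 882 [637. -78.] [196.  34.] 88.3
brass [543. 228.] 35 [ 639. -227.] [13. 19.] 89.1
bayL-in mouth top [622.9 207. ]
bayL-out mouth [621.1 216.7]
bayR mouth in [615.6  31.6]
bayR out [615.7  25.1]
bay back L outer [702.4 214.9]
bay back R outer [698.6  26.3]
block c [ 631.8 -194.3]
block left [ 629.8 -174.8]
block right [ 630.4 -212.2]
blade left [612.2  15.2]
blade right [ 605.1 -172.7]
port [475.6 242.3]
cyl top [453.5   5.2]
or [354.7 145.1]
or [365.4  71.2]
```

View pics/crop0.png

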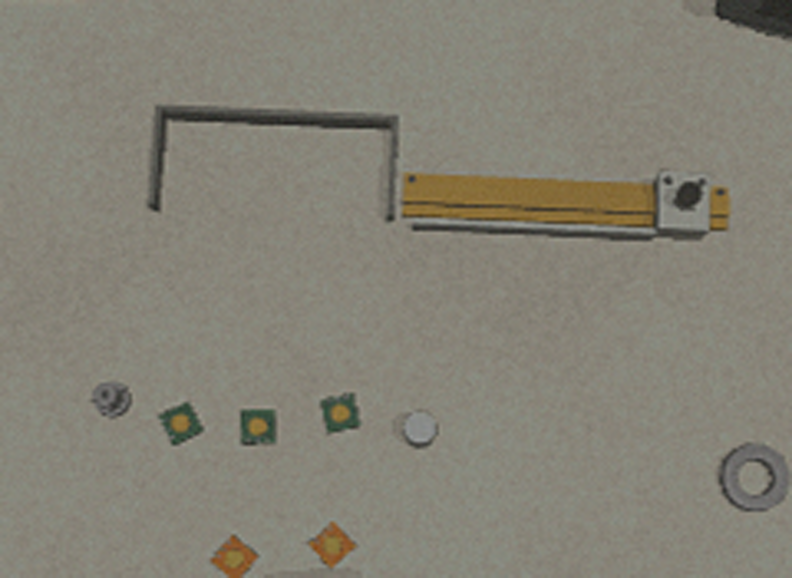

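The crop confirms three green plates in the row between port and cylinder, at crop pixels (180,423), (258,426) and (340,412). The orange ones sit below and outside the row. Bay mouth middle is about (619,120), yaw about -1.5°. The 23 mm plate size (26 nominal), 180 mm bay width and 188 mm blade length all fit.

I'll start with the rightmost plate: gripper shut, tool yaw to 0, then travel.

Request:
jog_arm:
  commands:
    - [1, 0, 0, 0.02, 0, 0, 0.098]
    - [1, 0, 0, 0.02, 0, 0, 0.098]
    - [1, 0, 0, 0.02, 0, 0, 0.098]
    - [1, 0, 0, 0.02, 0, 0, 0.098]
    - [1, 0.014, -0.036, 0, 0, 0, 0]
    - [1, 0.014, -0.036, 0, 0, 0, 0]
    - [1, 0.014, -0.036, 0, 0, 0, 0]
    - [1, 0.014, -0.036, 0, 0, 0, 0]

```text
clock: 0.77
eef_pos: [265.7, -362.7, 150.4]
tcp_rot: [-0.001, 1.0, -0.001, -0.0]
ft_force: [1.1, 0.2, -1.6]
gripper_width: 0.003
gripper_force: 0.0
```

Request:
jog_arm:
  commands:
    - [1, 0.014, -0.036, 0, 0, 0, 0]
    - [1, 0.014, -0.036, 0, 0, 0, 0]
    - [1, 0.014, -0.036, 0, 0, 0, 0]
    - [1, 0.014, -0.036, 0, 0, 0, 0]
    - [1, 0.014, -0.036, 0, 0, 0, 0]
    - [1, 0.014, -0.036, 0, 0, 0, 0]
    - [1, 0.014, -0.036, 0, 0, 0, 0]
    - [1, 0, 0, 0, 0, 0, 0]

```text
clock: 1.43
eef_pos: [364.6, -106.2, 151.0]
tcp_rot: [-0.002, 1.0, 0.003, -0.0]
ft_force: [0.1, -0.2, -1.2]
gripper_width: -0.001
gripper_force: 0.0
```

Request:
jog_arm:
  commands:
    - [1, 0.013, -0.035, 0, 0, 0, 0]
    - [1, 0.013, -0.035, 0, 0, 0, 0]
    - [1, 0.013, -0.035, 0.02, 0, 0, 0]
    - [1, 0.013, -0.035, 0.02, 0, 0, 0]
    - [1, 0.013, -0.035, 0.02, 0, 0, 0]
    - [1, 0, 0, 0.03, 0, 0, 0]
    - [1, 0, 0, 0.03, 0, 0, 0]
    - [1, 0, 0, 0, 0, 0, 0]

```text
clock: 2.1
eef_pos: [424.5, 61.4, 27.9]
tcp_rot: [-0.001, 1.0, 0.0, -0.005]
ft_force: [-1.4, -0.9, -0.9]
gripper_width: -0.002
gripper_force: 0.0
```

```bash
python3 - <<'E'
from h import *
f=grab('top'); np.savez('top1.npz',**f)
w=grab('wrist'); o=ctrl.get_obs(); print(o['eef_pos'].round(1))
a=cv2.resize(f['frame'][85:260,130:370],(480,350),interpolation=cv2.INTER_CUBIC)
b=cv2.resize(w['frame'],(320,240))
c=np.zeros((350,800,3),np.uint8); c[:,:480]=a; c[:240,480:]=b
cv2.imwrite('pics/c1.png',c); print([tuple(np.round(proj(w,p))) for p in [(467,68,5),(457,132,5),(430,68,30)]])
E
```

```text
[427.5  60.3  31.7]
[(np.float64(245.0), np.float64(169.0)), (np.float64(141.0), np.float64(185.0)), (np.float64(244.0), np.float64(244.0))]
```

View pics/c1.png

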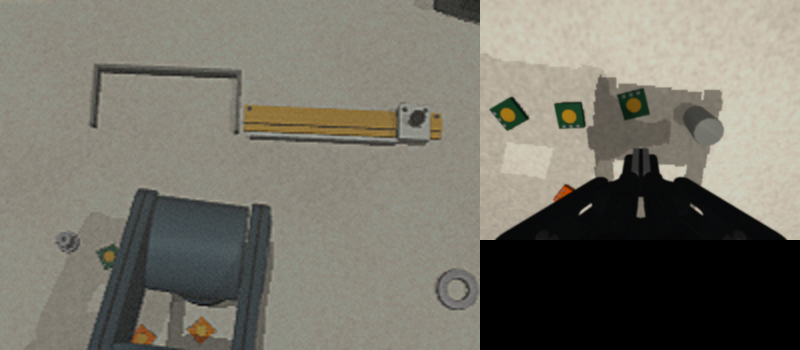

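The wrist inset shows the plate at (633,104), which is wrist pixel (245,166) against (245,169) predicted, so the calibration holds. The shut tips look narrow. I'll open them a bit to push with two contacts, and find the table by touch.

Request:
jog_arm:
  commands:
    - [0.8, 0, -0.008, 0.01, 0, 0, 0]
    - [0.8, 0, 0, 0.01, 0, 0, 0]
    - [0.8, 0, 0, 0.004, 0, 0, 0]
    - [0.8, 0, 0, 0.002, 0, 0, 0]
    - [0.8, 0, 0, 0.002, 0, 0, 0]
    - [0.8, 0, 0, 0.0, 0, 0, 0]
    - [0.8, 0, 0, 0, 0, 0, 0]

```text
clock: 2.78
eef_pos: [429.1, 68.2, 5.0]
tcp_rot: [0.0, 1.0, -0.001, 0.001]
ft_force: [0.6, -0.3, 0.2]
gripper_width: 0.201
gripper_force: 0.0
```

Request:
jog_arm:
  commands:
    - [0.8, 0, 0, 0.001, 0, 0, 0]
    - [0.8, 0, 0, 0, 0, 0, 0]
    - [0.8, 0, 0, 0, 0, 0, 0]

```text
clock: 3.03
eef_pos: [428.7, 68.5, 3.4]
tcp_rot: [0.0, 1.0, -0.001, 0.0]
ft_force: [-0.4, 0.6, -0.6]
gripper_width: 0.201
gripper_force: 0.0
```

```bash
python3 - <<'E'
from h import *
w=grab('wrist'); o=ctrl.get_obs(); print(o['eef_pos'].round(1),o['ft_force'].round(1),o['gripper_width'])
cv2.imwrite('pics/w2.png',w['frame'][130:330,130:400].repeat(2,0).repeat(2,1))
E
```

```text
[428.6  68.5   3.4] [ 0.2  0.2 -0.6] 0.20176243387903758
```

View pics/w2.png

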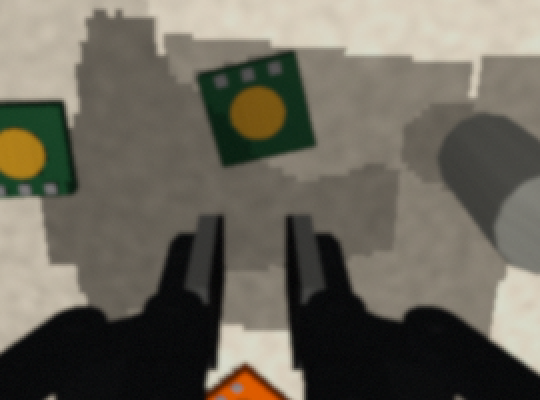

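The wrist view shows the plate at (257,110), centred between the tips at (210,215) and (300,215). The tips span about 30 mm. Next I'll feel for the table.

Request:
jog_arm:
  commands:
    - [0.8, 0, 0, 0.002, 0, 0, 0]
    - [0.8, 0, 0, 0, 0, 0, 0]
    - [0.8, 0, 0, 0, 0, 0, 0]

```text
clock: 3.33
eef_pos: [428.5, 68.5, 1.1]
tcp_rot: [-0.0, 1.0, -0.001, -0.0]
ft_force: [0.2, -0.4, -0.9]
gripper_width: 0.199
gripper_force: 0.0
```

Request:
jog_arm:
  commands:
    - [0.8, 0, 0, 0.001, 0, 0, 0]
    - [0.8, 0, 0, 0, 0, 0, 0]
    - [0.8, 0, 0, 0, 0, 0, 0]

```text
clock: 3.58
eef_pos: [428.6, 68.5, 0.3]
tcp_rot: [-0.0, 1.0, -0.001, 0.0]
ft_force: [-0.1, -0.8, 0.9]
gripper_width: 0.199
gripper_force: 0.3
```

Request:
jog_arm:
  commands:
    - [0.8, 0, 0, 0.001, 0, 0, 0]
    - [0.8, 0, 0, 0, 0, 0, 0]
    - [0.8, 0, 0, 0, 0, 0, 0]

```text
clock: 3.83
eef_pos: [428.7, 68.5, 0.2]
tcp_rot: [0.0, 1.0, -0.001, 0.0]
ft_force: [-4.2, 0.6, 14.3]
gripper_width: 0.2
gripper_force: 7.2
```

Request:
jog_arm:
  commands:
    - [0.8, 0, 0, -0.002, 0, 0, 0]
    - [0.8, 0.01, 0, 0, 0, 0, 0]
    - [0.8, 0.013, -0.0007, 0, 0, 0, 0]
    - [0.8, 0.013, -0.0007, 0, 0, 0, 0]
    - [0.8, 0.013, -0.0007, 0, 0, 0, 0]
    - [0.8, 0.013, -0.0007, 0, 0, 0, 0]
    - [0.8, 0.013, -0.0007, 0, 0, 0, 0]
    - [0.8, 0.013, -0.0007, 0, 0, 0, 0]

```text
clock: 4.5
eef_pos: [517.9, 72.6, 0.9]
tcp_rot: [-0.0, 1.0, -0.001, -0.0]
ft_force: [-0.2, 0.4, 0.4]
gripper_width: 0.202
gripper_force: 0.1
```

```bash
python3 - <<'E'
from h import *
w=grab('wrist'); o=ctrl.get_obs(); print(o['eef_pos'].round(1),o['ft_force'].round(1),o['gripper_width'])
cv2.imwrite('pics/w3.png',w['frame'])
E
```

```text
[521.2  72.4   1.5] [ 3.2 -0.9  0.2] 0.19925155563688135
```

View pics/w3.png

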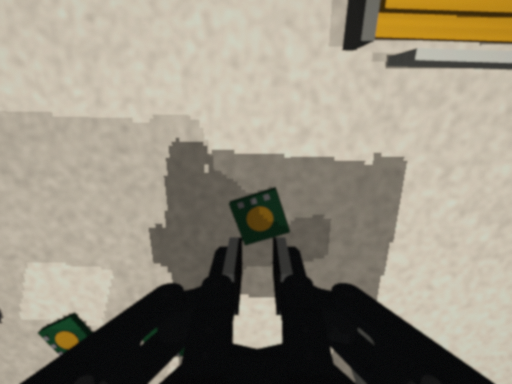

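The plate at (260,215) rides stably against both tips. I'll continue into the bay.

Request:
jog_arm:
  commands:
    - [0.8, 0.013, -0.0007, 0, 0, 0, 0]
    - [0.8, 0.014, -0.0007, 0, 0, 0, 0]
    - [0.8, 0.014, -0.0007, 0, 0, 0, 0]
    - [0.8, 0.014, -0.0007, 0, 0, 0, 0]
    - [0.8, 0.014, -0.0007, 0, 0, 0, 0]
    - [0.8, 0.014, -0.0007, 0, 0, 0, 0]
    - [0.8, 0.014, -0.0007, 0, 0, 0, 0]
    - [0.8, 0.01, 0, 0, 0, 0, 0]

```text
clock: 5.22
eef_pos: [624.9, 77.4, 0.9]
tcp_rot: [-0.0, 1.0, -0.001, 0.0]
ft_force: [0.5, 0.4, -0.3]
gripper_width: 0.198
gripper_force: 0.1
```

Request:
jog_arm:
  commands:
    - [0.8, 0.004, 0, 0, 0, 0, 0]
    - [0.8, 0, 0, 0, 0, 0, 0]
    - [0.8, -0.015, 0, 0, 0, 0, 0]
    - [0.8, -0.015, 0, -0.03, 0, 0, 0]
    - [0.8, -0.02, 0, -0.03, 0, 0, 0]
    - [0.8, -0.03, -0.01, 0, 0, 0, 0]
    - [0.8, -0.035, -0.01, 0, 0, 0, 0]
    - [0.8, -0.035, -0.01, 0, 0, 0, 0]

```text
clock: 5.88
eef_pos: [475.9, 107.6, 61.6]
tcp_rot: [-0.0, 1.0, -0.001, 0.0]
ft_force: [0.4, 0.9, -0.3]
gripper_width: 0.201
gripper_force: 0.0
```

```bash
cat > green.py <<'E'
from h import *
w=grab('wrist'); o=ctrl.get_obs(); print(o['eef_pos'].round(1),o['ft_force'].round(1))
H,S,V=cv2.split(cv2.cvtColor(w['frame'],cv2.COLOR_BGR2HSV))
g=((H>40)&(H<95)&(S>90)&(V>20)).astype(np.uint8)
g=cv2.morphologyEx(g,cv2.MORPH_CLOSE,np.ones((9,9)))
for c in cv2.findContours(g,cv2.RETR_EXTERNAL,2)[0]:
    if cv2.contourArea(c)<150: continue
    W=np.array([onz(w,u,v,5)[:2] for u,v in c[:,0]],np.float32); r=cv2.minAreaRect(W)
    print(np.round(r[0],1),np.round(r[1],1),round(r[2]),'xmin/max',W[:,0].min().round(),W[:,0].max().round(),'px',c[:,0].mean(0).round())
E
python3 green.py
```

```text
[465.2 109.7  59.6] [-8.   1.4 -0.6]
[457.3 130.7] [25.1 24.3] 3 xmin/max 444.0 470.0 px [227. 237.]
[458.7 189.7] [24.4 25.3] 27 xmin/max 442.0 474.0 px [150. 232.]
```

Request:
jog_arm:
  commands:
    - [0.8, -0.022, -0.01, 0, 0, 0, 0]
    - [0.8, -0.02, -0.011, 0, 0, 0, 0]
    - [0.8, 0, 0, 0, 0, 0, 0]
    - [0.8, 0, 0, 0.03, 0, 0, 0]
    - [0.8, 0, 0, 0.02, 0, 0, 0]
    - [0.8, 0, 0, 0, 0, 0, 0]
    - [0.8, 0, 0, 0, 0, 0, 0]

```text
clock: 6.52
eef_pos: [434.7, 128.4, 10.7]
tcp_rot: [0.0, 1.0, -0.001, -0.001]
ft_force: [0.6, 0.2, -0.1]
gripper_width: 0.203
gripper_force: 0.0
```

```bash
python3 green.py
```

```text
[435.8 128.4  11.5] [-0.5 -0.3  0. ]
[457.1 130.9] [25.5 24.5] 3 xmin/max 444.0 470.0 px [247. 208.]
[458.4 189.9] [24.9 25.9] 27 xmin/max 442.0 475.0 px [149. 207.]
```

Request:
jog_arm:
  commands:
    - [0.8, -0.013, -0.002, 0, 0, 0, 0]
    - [0.8, 0, 0, 0.005, 0, 0, 0]
    - [0.8, 0, 0, 0.005, 0, 0, 0]
    - [0.8, 0, 0, 0, 0, 0, 0]
    - [0.8, 0.006, 0, 0, 0, 0, 0]
    - [0.8, 0.012, 0, 0, 0, 0, 0]
    - [0.8, 0.013, 0.0005, 0, 0, 0, 0]
    - [0.8, 0.014, 0.0005, 0, 0, 0, 0]

```text
clock: 7.23
eef_pos: [469.1, 129.5, 1.6]
tcp_rot: [-0.0, 1.0, -0.001, 0.0]
ft_force: [0.0, 0.1, 0.6]
gripper_width: 0.197
gripper_force: 0.0
```

```bash
python3 green.py
```

```text
[473.2 129.3   2.1] [ 3.1 -0.5  0.5]
[458.5 189.7] [26.4 26.4] 27 xmin/max 441.0 476.0 px [150. 267.]
[493.8 129.4] [25.7 24.4] 1 xmin/max 481.0 506.0 px [253. 215.]
```

Request:
jog_arm:
  commands:
    - [0.8, 0.013, 0.0005, 0, 0, 0, 0]
    - [0.8, 0.014, 0.0005, 0, 0, 0, 0]
    - [0.8, 0.014, 0.0005, 0, 0, 0, 0]
    - [0.8, 0.014, 0.0005, 0, 0, 0, 0]
    - [0.8, 0.014, 0.0005, 0, 0, 0, 0]
    - [0.8, 0.014, 0.0005, 0, 0, 0, 0]
    - [0.8, 0.014, 0.0005, 0, 0, 0, 0]
    - [0.8, 0.014, 0.0005, 0, 0, 0, 0]

```text
clock: 7.95
eef_pos: [579.6, 125.3, 1.3]
tcp_rot: [0.0, 1.0, -0.001, -0.0]
ft_force: [0.2, -0.0, -0.3]
gripper_width: 0.2
gripper_force: 0.1
```

Request:
jog_arm:
  commands:
    - [0.8, 0.014, 0.0005, 0, 0, 0, 0]
    - [0.8, 0.014, 0.0005, 0, 0, 0, 0]
    - [0.8, 0.014, 0, 0, 0, 0, 0]
    - [0.8, 0.006, 0, 0, 0, 0, 0]
    - [0.8, 0, 0, 0, 0, 0, 0]
    - [0.8, -0.02, 0, 0, 0, 0, 0]
    - [0.8, -0.02, 0, -0.03, 0, 0, 0]
    - [0.8, -0.01, 0, -0.03, 0, 0, 0]

```text
clock: 8.62
eef_pos: [571.1, 124.5, 59.0]
tcp_rot: [0.0, 1.0, -0.0, -0.005]
ft_force: [0.3, 0.0, 0.3]
gripper_width: 0.201
gripper_force: 0.0
```

```bash
python3 green.py
```

```text
[574.6 125.   66.5] [-0.4  0.5  3. ]
[653.4 124. ] [24.1 23.9] 90 xmin/max 641.0 665.0 px [259.  96.]
[650.8  76.7] [24.4 24.7] 26 xmin/max 635.0 666.0 px [330. 102.]
```

Request:
jog_arm:
  commands:
    - [0.8, -0.031, -0.013, 0, 0, 0, 0]
    - [0.8, -0.031, -0.013, 0, 0, 0, 0]
    - [0.8, -0.031, -0.013, 0, 0, 0, 0]
    - [0.8, -0.031, -0.013, 0, 0, 0, 0]
    - [0.8, -0.031, -0.013, 0, 0, 0, 0]
    - [0.8, 0, 0, 0.02, 0, 0, 0]
    - [0.8, 0, 0, 0.02, 0, 0, 0]
    - [0.8, 0, 0, 0, 0, 0, 0]

```text
clock: 9.33
eef_pos: [418.4, 189.5, 19.2]
tcp_rot: [0.0, 1.0, -0.0, -0.002]
ft_force: [-1.0, -0.5, 0.1]
gripper_width: 0.203
gripper_force: 0.0
```

```bash
python3 green.py
```

```text
[419.6 189.5  20.3] [-0.4 -0.6 -0. ]
[458.3 190.7] [25.  24.5] 27 xmin/max 442.0 474.0 px [258. 173.]
```

Request:
jog_arm:
  commands:
    - [0.8, 0, -0.001, 0.01, 0, 0, 0.1]
    - [0.8, 0, 0, 0.0055, 0, 0, 0]
    - [0.8, 0, 0, 0.003, 0, 0, 0]
    - [0.8, 0, 0, 0, 0, 0, 0]
    - [0.8, 0.01, 0, 0, 0, 0, 0]
    - [0.8, 0.012, 0, 0, 0, 0, 0]
    - [0.8, 0.013, 0, 0, 0, 0, 0]
    - [0.8, 0.013, 0, 0, 0, 0, 0]

```text
clock: 10.05
eef_pos: [471.3, 185.7, 3.5]
tcp_rot: [-0.0, 0.999, -0.05, 0.001]
ft_force: [-0.2, 0.5, 1.1]
gripper_width: 0.198
gripper_force: 0.1
```

```bash
python3 green.py
```

```text
[474.8 185.4   3.9] [ 3.5 -0.1  0.5]
[491.6 182.7] [25.9 24.8] 19 xmin/max 476.0 507.0 px [260. 216.]
```

Tips are a bit high at 3.9 mm. I'll back off slightly, lower 2 mm and go on.

Request:
jog_arm:
  commands:
    - [0.8, -0.008, 0, 0, 0, 0, 0]
    - [0.8, 0, 0, 0.002, 0, 0, 0]
    - [0.8, 0.006, 0, 0, 0, 0, 0]
    - [0.8, 0.01, 0, 0, 0, 0, 0]
    - [0.8, 0.013, 0, 0, 0, 0, 0]
    - [0.8, 0.014, 0, 0, 0, 0, 0]
    - [0.8, 0.014, 0, 0, 0, 0, 0]
    - [0.8, 0.014, 0, 0, 0, 0, 0]

```text
clock: 10.77
eef_pos: [531.5, 179.5, 0.7]
tcp_rot: [0.0, 0.999, -0.05, -0.001]
ft_force: [0.2, 0.5, -0.2]
gripper_width: 0.201
gripper_force: 0.1
```

```bash
python3 green.py
```

```text
[535.1 179.2   1.1] [ 3.8 -0.3  1. ]
[553.2 176.3] [26.  24.8] 18 xmin/max 538.0 569.0 px [261. 216.]
[638.1  78.7] [22.   9.1] 84 xmin/max 634.0 644.0 px [468.  12.]
[643.3 124.7] [25.9  8. ] 84 xmin/max 640.0 649.0 px [363.  16.]
```

Request:
jog_arm:
  commands:
    - [0.8, 0.013, 0, 0, 0, 0, 0]
    - [0.8, 0.014, 0, 0, 0, 0, 0]
    - [0.8, 0.014, 0, 0, 0, 0, 0]
    - [0.8, 0.014, 0, 0, 0, 0, 0]
    - [0.8, 0.014, 0, 0, 0, 0, 0]
    - [0.8, 0.014, 0, 0, 0, 0, 0]
    - [0.8, 0.014, 0, 0, 0, 0, 0]
    - [0.8, 0.005, 0, 0, 0, 0, 0]

```text
clock: 11.48
eef_pos: [634.3, 169.0, 0.7]
tcp_rot: [0.0, 0.999, -0.05, 0.0]
ft_force: [0.2, 0.4, 0.5]
gripper_width: 0.201
gripper_force: 0.1
```

Request:
jog_arm:
  commands:
    - [0.8, 0, 0, 0, 0, 0, 0]
    - [0.8, -0.02, 0, 0, 0, 0, 0]
    - [0.8, -0.02, 0, -0.03, 0, 0, 0]
    - [0.8, -0.02, 0, -0.03, 0, 0, 0]
    - [0.8, -0.03, 0.015, -0.03, 0, 0, 0]
    - [0.8, -0.03, 0.025, -0.02, 0, 0, 0]
    - [0.8, 0, 0.03, 0, 0, 0, 0]
    - [0.8, 0, 0, 0, 0, 0, 0]

```text
clock: 12.15
eef_pos: [508.4, 111.0, 108.9]
tcp_rot: [0.001, 0.999, -0.051, 0.0]
ft_force: [0.3, -0.2, -0.2]
gripper_width: 0.199
gripper_force: 0.0
```

```bash
python3 green.py; python3 - <<'E'
from h import *
w=grab('wrist'); cv2.imwrite('pics/w4.png',w['frame'])
E
```

```text
[509.3 112.3 108.4] [-0.6  0.8  0.1]
[650.6  76.2] [24.9 25.5] 25 xmin/max 635.0 657.0 px [282.  16.]
[650.8 124. ] [24.3 20.9] 89 xmin/max 640.0 662.0 px [218.  15.]
[656.3 165.7] [27.3 25.3] 25 xmin/max 640.0 666.0 px [168.  20.]
```

View pics/w4.png

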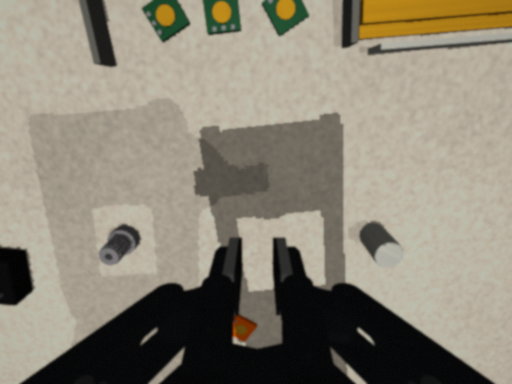

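All three plates lie inside the bay at (165,18), (221,15) and (287,15), at least 15 mm past the mouth line. Port (120,243) and cylinder (382,243) are untouched. Now I'll turn the tool so its x points along the bay's +y and go behind the stage.

Request:
jog_arm:
  commands:
    - [0.8, 0, 0, 0, 0, 0, -0.117]
    - [0.8, 0, 0, 0, 0, 0, -0.117]
    - [0.8, 0, 0, 0, 0, 0, -0.117]
    - [0.8, 0, 0, 0, 0, 0, -0.117]
    - [0.8, 0, 0, 0, 0, 0, -0.117]
    - [0.8, 0, 0, 0, 0, 0, -0.117]
    - [0.8, 0, 0, 0, 0, 0, -0.117]
    - [0.8, 0, 0, 0, 0, 0, -0.117]

```text
clock: 12.92
eef_pos: [510.5, 114.7, 106.6]
tcp_rot: [-0.001, 0.913, 0.408, -0.001]
ft_force: [0.0, -0.2, -0.7]
gripper_width: 0.199
gripper_force: 0.0
```

Request:
jog_arm:
  commands:
    - [0.8, 0, 0, 0, 0, 0, -0.117]
    - [0.8, 0, 0, 0, 0, 0, -0.117]
    - [0.8, 0, 0, 0, 0, 0, -0.117]
    - [0.8, 0, 0, 0, 0, 0, -0.117]
    - [0.8, 0, 0, 0, 0, 0, -0.117]
    - [0.8, 0, 0, 0, 0, 0, -0.117]
    - [0.8, 0, 0, 0, 0, 0, 0]
    - [0.8, 0, 0, 0, 0, 0, 0]

```text
clock: 13.58
eef_pos: [510.7, 114.4, 106.8]
tcp_rot: [-0.001, 0.72, 0.694, -0.0]
ft_force: [0.4, 0.8, 0.2]
gripper_width: 0.199
gripper_force: 0.0
```

Request:
jog_arm:
  commands:
    - [0.8, -0.033, 0.012, 0, 0, 0, 0]
    - [0.8, -0.033, 0.012, 0, 0, 0, 0]
    - [0.8, -0.033, 0.012, 0, 0, 0, 0]
    - [0.8, -0.033, 0.012, 0, 0, 0, 0]
    - [0.8, -0.033, 0.012, 0, 0, 0, 0]
    - [0.8, -0.033, 0.012, 0, 0, 0, 0]
    - [0.8, -0.033, 0.012, 0, 0, 0, 0]
    - [0.8, -0.033, 0.012, 0, 0, 0, 0]

```text
clock: 14.25
eef_pos: [598.4, -154.7, 107.1]
tcp_rot: [-0.0, 0.72, 0.694, -0.0]
ft_force: [0.6, -0.4, 1.0]
gripper_width: 0.197
gripper_force: 0.0
```

Request:
jog_arm:
  commands:
    - [0.8, -0.033, 0.012, 0, 0, 0, 0]
    - [0.8, -0.033, 0.013, 0, 0, 0, 0]
    - [0.8, -0.034, 0.013, 0, 0, 0, 0]
    - [0.8, 0, 0, 0, 0, 0, 0]
    - [0.8, 0, 0, 0.02, 0, 0, 0]
    - [0.8, 0, 0, 0.02, 0, 0, 0]
    - [0.8, 0, 0, 0, 0, 0, 0]
    - [0.8, 0, 0, 0, 0, 0, 0]

```text
clock: 14.92
eef_pos: [631.7, -253.6, 65.9]
tcp_rot: [-0.002, 0.72, 0.694, -0.0]
ft_force: [0.3, 0.4, 1.2]
gripper_width: 0.199
gripper_force: 0.0
```

```bash
python3 - <<'E'
from h import *
w=grab('wrist'); cv2.imwrite('pics/w5.png',w['frame']); np.savez('w5.npz',**w)
print(ctrl.get_obs()['eef_pos'],[np.round(proj(w,p)) for p in [(632,-213,35),(609,-213,35),(655,-213,35),(632,-193,62)]])
E
```

```text
[ 632.64720313 -254.20964595   67.38247516] [array([256., 168.]), array([219., 169.]), array([293., 167.]), array([254., 142.])]
```

View pics/w5.png

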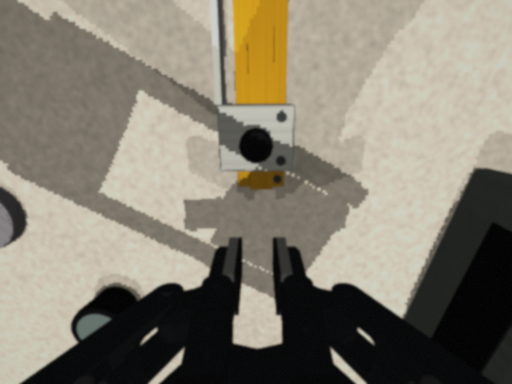

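The block's near edge is at row 170 (168 predicted), columns 219-294, centred on the tips. I'll lower and push along tool x.

Request:
jog_arm:
  commands:
    - [0.8, 0, 0, 0.02, 0, 0, 0]
    - [0.8, 0, 0, 0.02, 0, 0, 0]
    - [0.8, 0, 0, 0.006, 0, 0, 0]
    - [0.8, 0, 0, 0, 0, 0, 0]
    - [0.8, 0.01, 0, 0, 0, 0, 0]
    - [0.8, 0.01, 0, 0, 0, 0, 0]
    - [0.8, 0.008, 0, 0, 0, 0, 0]
    - [0.8, 0.008, 0, 0, 0, 0, 0]

```text
clock: 15.63
eef_pos: [634.8, -218.1, 23.1]
tcp_rot: [0.001, 0.719, 0.695, 0.0]
ft_force: [0.1, -2.9, 1.6]
gripper_width: 0.197
gripper_force: 0.9
```

Request:
jog_arm:
  commands:
    - [0.8, 0.01, 0, 0, 0, 0, 0]
    - [0.8, 0.012, 0, 0, 0, 0, 0]
    - [0.8, 0.012, 0, 0, 0, 0, 0]
    - [0.8, 0.012, 0, 0, 0, 0, 0]
    - [0.8, 0.012, 0, 0, 0, 0, 0]
    - [0.8, 0.012, 0, 0, 0, 0, 0]
    - [0.8, 0, 0, 0, 0, 0, 0]
    - [0.8, 0, 0, 0, 0, 0, 0]

```text
clock: 16.3
eef_pos: [635.9, -147.2, 21.1]
tcp_rot: [-0.001, 0.718, 0.696, -0.0]
ft_force: [0.8, -0.6, 0.6]
gripper_width: 0.199
gripper_force: 0.0
```

```bash
python3 - <<'E'
from h import *
w=grab('wrist'); cv2.imwrite('pics/w6.png',w['frame']); o=ctrl.get_obs()
print(o['eef_pos'],o['ft_force'])
E
```

```text
[ 635.96758775 -148.00974593   21.10450045] [-0.10582527  0.69288591  0.40233283]
```

View pics/w6.png

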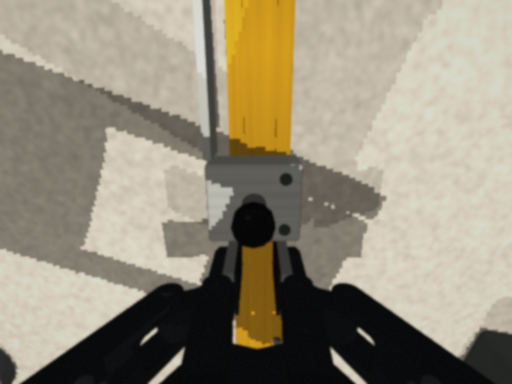

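The stage slides along with the tips at its end face, row 240. I'll continue, slowing near the stop.

Request:
jog_arm:
  commands:
    - [0.8, 0.01, 0, 0, 0, 0, 0]
    - [0.8, 0.012, 0, 0, 0, 0, 0]
    - [0.8, 0.012, 0, 0, 0, 0, 0]
    - [0.8, 0.012, 0, 0, 0, 0, 0]
    - [0.8, 0.012, 0, 0, 0, 0, 0]
    - [0.8, 0.012, 0, 0, 0, 0, 0]
    - [0.8, 0.012, 0, 0, 0, 0, 0]
    - [0.8, 0.006, 0, 0, 0, 0, 0]

```text
clock: 17.02
eef_pos: [639.0, -58.5, 21.5]
tcp_rot: [-0.0, 0.719, 0.695, 0.0]
ft_force: [-1.6, -1.6, -2.0]
gripper_width: 0.201
gripper_force: 0.9
```

Request:
jog_arm:
  commands:
    - [0.8, 0.004, 0, 0, 0, 0, 0]
    - [0.8, 0.003, 0, 0, 0, 0, 0]
    - [0.8, 0.003, 0, 0, 0, 0, 0]
    - [0.8, 0.003, 0, 0, 0, 0, 0]
    - [0.8, 0.003, 0, 0, 0, 0, 0]

```text
clock: 17.43
eef_pos: [639.7, -45.1, 21.6]
tcp_rot: [-0.0, 0.719, 0.695, -0.0]
ft_force: [-0.9, -2.3, -0.3]
gripper_width: 0.202
gripper_force: 0.8
```

Request:
jog_arm:
  commands:
    - [0.8, 0.002, 0, 0, 0, 0, 0]
    - [0.8, 0.002, 0, 0, 0, 0, 0]
    - [0.8, 0, 0, 0, 0, 0, 0]

```text
clock: 17.68
eef_pos: [640.1, -40.6, 21.6]
tcp_rot: [0.0, 0.719, 0.695, 0.0]
ft_force: [0.6, 0.2, -0.2]
gripper_width: 0.196
gripper_force: 0.0
```

Request:
jog_arm:
  commands:
    - [0.8, 0.002, 0, 0, 0, 0, 0]
    - [0.8, 0.002, 0, 0, 0, 0, 0]
    - [0.8, 0, 0, 0, 0, 0, 0]

```text
clock: 17.93
eef_pos: [640.4, -36.6, 21.7]
tcp_rot: [0.0, 0.719, 0.695, 0.0]
ft_force: [0.4, -0.4, -0.0]
gripper_width: 0.202
gripper_force: 0.1
```

Request:
jog_arm:
  commands:
    - [0.8, 0.002, 0, 0, 0, 0, 0]
    - [0.8, 0.001, 0, 0, 0, 0, 0]
    - [0.8, 0, 0, 0, 0, 0, 0]

```text
clock: 18.18
eef_pos: [640.4, -33.7, 21.7]
tcp_rot: [0.0, 0.719, 0.695, 0.0]
ft_force: [-0.4, -0.5, -0.1]
gripper_width: 0.203
gripper_force: 0.2
```

Request:
jog_arm:
  commands:
    - [0.8, 0.002, 0, 0, 0, 0, 0]
    - [0.8, 0, 0, 0, 0, 0, 0]

```text
clock: 18.35
eef_pos: [640.5, -31.6, 21.7]
tcp_rot: [0.0, 0.719, 0.695, 0.0]
ft_force: [-1.1, -0.5, 0.8]
gripper_width: 0.196
gripper_force: 0.2
```

Request:
jog_arm:
  commands:
    - [0.8, 0.002, 0, 0, 0, 0, 0]
    - [0.8, 0, 0, 0, 0, 0, 0]

```text
clock: 18.52
eef_pos: [640.5, -29.6, 21.7]
tcp_rot: [0.0, 0.719, 0.695, 0.0]
ft_force: [1.2, -0.3, -0.3]
gripper_width: 0.202
gripper_force: 0.2
```

Request:
jog_arm:
  commands:
    - [0.8, 0.002, 0, 0, 0, 0, 0]
    - [0.8, 0, 0, 0, 0, 0, 0]

```text
clock: 18.68
eef_pos: [640.6, -27.6, 21.7]
tcp_rot: [0.0, 0.719, 0.695, 0.0]
ft_force: [0.0, -0.2, -0.6]
gripper_width: 0.2
gripper_force: 0.2
```

Request:
jog_arm:
  commands:
    - [0.8, 0.002, 0, 0, 0, 0, 0]
    - [0.8, 0, 0, 0, 0, 0, 0]

```text
clock: 18.85
eef_pos: [640.6, -27.4, 21.6]
tcp_rot: [0.001, 0.719, 0.695, -0.001]
ft_force: [-0.7, -6.0, 0.6]
gripper_width: 0.199
gripper_force: 3.3
```

Request:
jog_arm:
  commands:
    - [0.8, 0.001, 0, 0, 0, 0, 0]
    - [0.8, 0, 0, 0, 0, 0, 0]

```text
clock: 19.02
eef_pos: [640.6, -27.3, 21.7]
tcp_rot: [0.001, 0.719, 0.695, -0.001]
ft_force: [-0.2, -9.1, -0.4]
gripper_width: 0.199
gripper_force: 4.7
```

```bash
python3 - <<'E'
from h import *
w=grab('wrist'); cv2.imwrite('pics/w7.png',w['frame']); o=ctrl.get_obs()
print(o['eef_pos'],o['ft_force'])
E
```

```text
[640.60981703 -27.36361493  21.68969495] [-0.7386995  -9.61855646  0.2841582 ]
```

View pics/w7.png

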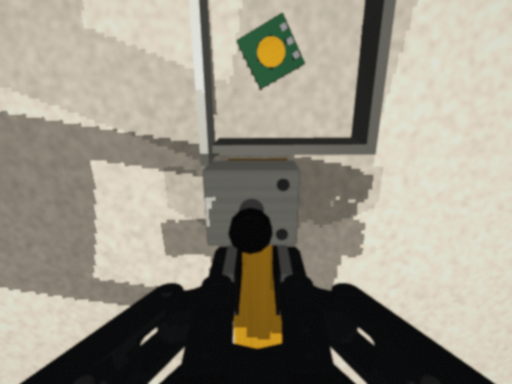

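The stage is at its end stop: the TCP stalled at y=-27.4 while the force rose to 9.6 N, and the block sits against the bay wall at (250,155). I'll back off, clear the view and check.

Request:
jog_arm:
  commands:
    - [0.8, -0.008, 0, 0, 0, 0, 0]
    - [0.8, -0.02, 0, 0, 0, 0, 0]
    - [0.8, -0.01, 0, -0.02, 0, 0, 0]
    - [0.8, 0, 0, -0.03, 0, 0, 0]
    - [0.8, 0, 0, -0.035, 0, 0, 0]
    - [0.8, -0.02, 0, -0.03, 0, 0, 0]
    - [0.8, -0.035, 0, -0.01, 0, 0, 0]
    - [0.8, -0.035, 0, 0, 0, 0, 0]

```text
clock: 19.73
eef_pos: [638.4, -153.1, 151.3]
tcp_rot: [0.003, 0.718, 0.696, 0.002]
ft_force: [0.3, -1.1, -0.1]
gripper_width: 0.2
gripper_force: 0.0
```

Request:
jog_arm:
  commands:
    - [0.8, -0.035, 0, 0, 0, 0, 0]
    - [0.8, -0.035, -0.01, 0, 0, 0, 0]
    - [0.8, -0.035, -0.01, 0, 0, 0, 0]
    - [0.8, -0.035, -0.01, 0, 0, 0, 0]
    - [0.8, 0, 0, 0, 0, 0, 0]
    - [0.8, 0, 0, 0, 0, 0, 0]

```text
clock: 20.23
eef_pos: [600.4, -293.8, 146.2]
tcp_rot: [-0.0, 0.72, 0.694, 0.0]
ft_force: [-0.6, 0.3, 0.7]
gripper_width: 0.2
gripper_force: 0.0
```

```bash
python3 - <<'E'
from h import *
f=grab('top'); s=grab('side')
a=cv2.resize(f['frame'][85:265,90:390],(500,300),interpolation=cv2.INTER_CUBIC)
b=cv2.resize(s['frame'][130:350,150:340],(300,347),interpolation=cv2.INTER_CUBIC)
c=np.zeros((350,800,3),np.uint8); c[:300,:500]=a; c[:347,500:]=b
cv2.imwrite('pics/c8.png',c); print(ctrl.get_obs()['eef_pos'])
E
```

```text
[ 601.31979044 -291.08524944  146.26504642]
```

View pics/c8.png

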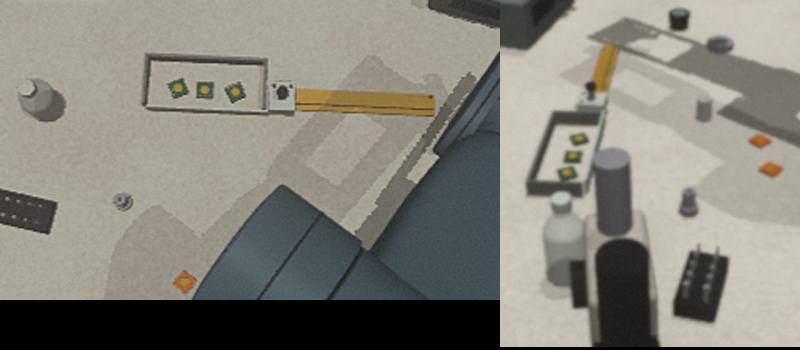

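The gate closes the mouth and the three plates are inside the pen at (178,88), (205,90) and (235,92). All the bystanders and both orange look-alikes are still in place.

```bash
python3 -c "
from station import ctrl
print(ctrl.finish_job())"
```

```text
the job is handed in; nothing more can be done
None
```

The job is handed in: all three green substrates are in the reject bay, the gate is pushed to its end stop across the mouth, and the last views show everything else still in place; no verdict was returned.

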